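Torque down the nail header's hold-down bolt

TASK

The torque wrench is already seated on the hold-down bolt of the nail header. Tighten the bolt, clockwise seen from above, by swinging the wrench's wooden grip until the wrench breaks over with a click, then stop at once, before it goes solid again, and let go, leaving the bolt tight and the wrench kinked on it.

Things in the scene. Friction and masses are not known exactly. Their poses are not given: they have to be found in the camera images.
- wrench_grip (a point): Mid-point of the torque wrench's round hickory grip (28 mm across, 115 mm long, level, centreline 70 mm over the bench, clear beneath but for an 8 mm nail rod). Wrench: iron socket on bolt, neck, pivot, shank, brass ferrule, grip. 205 mm from the bolt axis when straight. x axis: along the handle, away from the bolt. Starts on the robot's left of the bolt; tightening swings it away from the robot.
- bolt_head (a point): Top of the wrench's iron socket (42 mm across) on the upright axis of the hold-down bolt, 90 mm over the bench. Bolt and wrench turn about this axis; the wrench's pivot is 35 mm from it, towards the grip. The bolt is in the low end of the nail header, a squat cast-iron block 150 x 120 mm, at most 51 mm high, fixed to the bench.
- hold_down_bolt (a joint): Turn of the bolt in rad, growing clockwise seen from above. Starts loose between 0.1 and 0.35, turns against a steady drag of about 2 N at the grip, stays where it is left, and comes tight (stops firm) at 0.52.
- break_over (a joint): Kink of the wrench at its pivot, rad: 0 straight (start), growing as the handle swings clockwise past the head. Stays 0 until the bolt is tight and the push at the grip nears 8 N; past 0.10 the resistance drops to almost nothing (the click), the handle falls on to about 0.23 and stays. Pushing on gets stiffer: 8 N again at 0.29, 15 N at 0.36, over-tightening; dead stop 0.42.

How it is judged (in metres and radians):
On the way:
1. the bolt comes tight and the wrench breaks over (value of joint hold_down_bolt above 0.46 rad and value of joint break_over above 0.15 rad), for 0.1 s.
At the end, for the whole second after the job is handed in: The bolt is tight (hold_down_bolt above 0.46 rad), the wrench stands broken over on it (break_over between 0.15 and 0.36 rad), and it is at rest (all of step 1 and value of joint break_over below 0.36 rad and velocity of joint break_over between -0.05 and 0.05 rad/s); the robot touches nothing.
It fails at once if the wrench is pushed on past its click until it is nearly solid (break_over above 0.36 rad) (value of joint break_over above 0.36 rad).
It also fails if it takes over 35 s, if anything falls off the work surface, if the arm or the gripper's body presses on something with over 40 N, if the wrist force passes 120 N, or if a joint passes its speed limit or range.

ROBOT

A 7-joint arm with a two-finger parallel gripper is mounted at the origin on the work surface. World frame = base frame: x ahead of the robot, y to its left, z up, the work surface at z = 0. Lengths are in m, angles in degrees, forces in N, time in s.
With the tool pointing down it reaches from about 0.35 to 0.775 m from the base axis. Payload 3.1 kg.
Tool frame: the origin (TCP) lies on the centre line of the jaws, within the pads' length; the fingertips stand 17 mm ahead of it and the grasp point (between the pads) lies 2 mm behind it (robot.tip_reach is the distance from the TCP to the fingertips, in m); z points along the fingers, y is the direction in which the jaws open and shut (so a half turn about z gives the same grasp; the last joint's range is limited). The gripper opens to 85 mm and grips with 20 to 120 N. Pads are 22 mm wide; open, the fingers measure 114 mm over their backs; the gripper's body (76 mm by 85 mm) begins 54 mm behind the grasp point. The pads swing forward as they close: fully open they stand 13 mm farther back than shut.
Start: joints at [64.933, 17.813, 0.802, 86.603, -0.252, 75.585, -1.558], TCP at [0.212, -0.507, 0.248] pointing down, gripper open.
Joint ranges: [-154.91, 154.91], [-16.99, 109.72], [-72.82, 74.43], [7.12, 147.25], [-82.49, 262.49], [11.32, 116.49], [-174.64, 174.64]. Speed limits (degrees/s): [159.86, 159.86, 180, 180, 180, 180, 180].

INTERFACE

Orientations are given as [roll, pitch, yaw] about the fixed x, y, z axes, in that order (R = Rz(yaw) Ry(pitch) Rx(roll)).
In Python, from station import robot, fingers, vision, workorder, recognise gives the robot as it stands. Calls block until the motion is done:
- robot.move_to(position, orientation): joint-space move of the TCP to a pose.
- robot.line_to(position, orientation=None, velocity=0.15, f_stop=None): straight line of the TCP; orientation=None keeps the orientation; velocity is the mean speed in m/s. With f_stop (N) it stops when the force on the tool has changed by that much, and returns True; else False.
- robot.move_j(angles): joint-space move.
- fingers.gripper_to(opening, force=None): opening from 0.0 (shut) to 1.0 (fully open); force is the grip in N (None keeps the last); returns when the fingers have stopped.
- robot.pause(seconds).
- robot.inverse_kinematics(position, orientation): joint angles nearest the present ones, or None.
- vision.grab_frame(name): name is "side" or "top"; returns the picture (384x512x3 uint8, red, green, blue); there is no depth.
- vision.calibration(name): a dict with "mtx" (3x3 intrinsics, pixels), "extrinsics" (4x4, takes a point from world to camera coordinates). Camera axes: x right, y up, looking along -z (the intrinsics and any distortion apply to the point x, -y, -z); pixel columns grow to the right and rows downward; lengths in m; the calibration is good to about 2 mm. A picture is of the moment at which its call begins. calibration takes no time and is no camera call.
A pose or a line that the arm cannot do raises robot.PlanningError and nothing moves.
- workorder.close_job(): hands the job in, once; it reports no verdict.
Trained networks look in the newest picture that a camera, given by its name, has taken for a name from the list of things; names that differ only in an ending like _2 or _b are one class to them, and where a whole thing is asked for, a point or a joint stands for the part that bears it (a point fixed in the world has none). Each returns a list of dicts, best first, with "p" (0 to 1); they miss things now and then, are a little off and sometimes report something else, mostly with a low value. They report only what shows in the picture. A call takes as long as a camera call.
- recognise(label, camera): "rect" ([centre column, centre row, width, height] in pixels, round what is visible of it).
Readings, each from a call of its own:
- robot.current_time_s(): time.
- robot.current_joint_positions(): joint angles.
- robot.current_dq(): joint speeds.
- robot.current_joint_torque(): joint torques, N m.
- robot.current_tool_pos(): TCP position.
- robot.current_eef_rot(): TCP orientation.
- robot.current_contact_force(): force on the tool from outside, world axes, zero at the start.
- robot.current_torque(): the same for the moment, N m.
- robot.current_finger_gap(): opening from 0.0 (shut) to 1.0 (fully open).
Only numpy, scipy, OpenCV 4.12 (cv2) and the standard library are available. Lean on these libraries where they do the work, as an engineer would, in place of code of your own. Each camera call takes 0.05 s, during which the arm holds its last target. There are 200 camera calls.

## Working session

There is one attempt and no reset: what is moved stays moved. The work goes in short steps, each a Python script; the robot and the scene stay as the last script left them, time stands still between calls to the robot, and variables do not carry over. Pictures are saved under pics/ and viewed, about 8 in all and at most 12, crops included, and the job is handed in when it is done.

```bash
ls; mkdir -p pics; cat > h.py <<'E'
import numpy as np, cv2
from station import robot, fingers, vision, workorder, recognise
def ray(cam,u,v,z):
    c=vision.calibration(cam);K=np.array(c["mtx"]);T=np.array(c["extrinsics"])
    d=c.get("dist",c.get("distortion"));
    p=cv2.undistortPoints(np.array([[[u,v]]],float),K,None if d is None else np.array(d))[0,0]
    dc=np.array([p[0],-p[1],-1]);R=T[:3,:3];o=-R.T@T[:3,3];w=R.T@dc
    return o+w*(z-o[2])/w[2]
E
python3 - <<'E'
from h import *
print(vision.calibration("top").keys())
for c in("top","side"):
    im=vision.grab_frame(c);cv2.imwrite(f"pics/{c}0.png",im[:,:,::-1])
    for n,z in(("wrench_grip",.07),("bolt_head",.09)):
        for r in recognise(n,c)[:3]: print(c,n,r,ray(c,*r["rect"][:2],z).round(4))
print(robot.current_time_s(),robot.current_eef_rot())
E
```

```text
pics
dict_keys(['mtx', 'extrinsics'])
top wrench_grip {'rect': [213.2, 195.6, 142.2, 81.3], 'p': 0.57} [0.5306 0.0335 0.07  ]
top bolt_head {'rect': [226.4, 189.2, 170.0, 93.1], 'p': 0.81} [0.5392 0.0095 0.09  ]
side wrench_grip {'rect': [248.7, 173.9, 119.4, 64.6], 'p': 0.66} [0.5349 0.0317 0.07  ]
side bolt_head {'rect': [264.0, 190.0, 141.3, 88.0], 'p': 0.86} [ 0.5242 -0.0597  0.09  ]
0.3 [-1.79955145e+02  2.16272617e-03  2.26822908e+01]
```

```bash
python3 - <<'E'
import cv2
a=cv2.imread("pics/top0.png")[130:260,110:340]
cv2.imwrite("pics/top0c.png",cv2.resize(a,None,fx=3.4,fy=3.4,interpolation=cv2.INTER_CUBIC))
a=cv2.imread("pics/side0.png")[120:260,160:360]
cv2.imwrite("pics/side0c.png",cv2.resize(a,None,fx=4,fy=4,interpolation=cv2.INTER_CUBIC))
E
```

```text
(no output)
```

View pics/top0c.png

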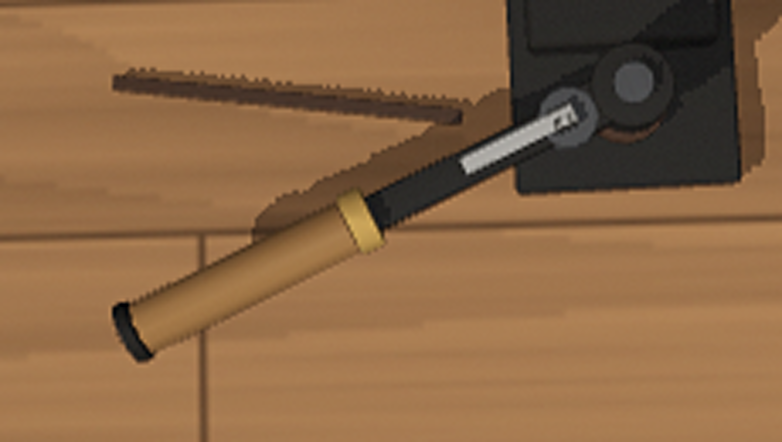

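View pics/side0c.png

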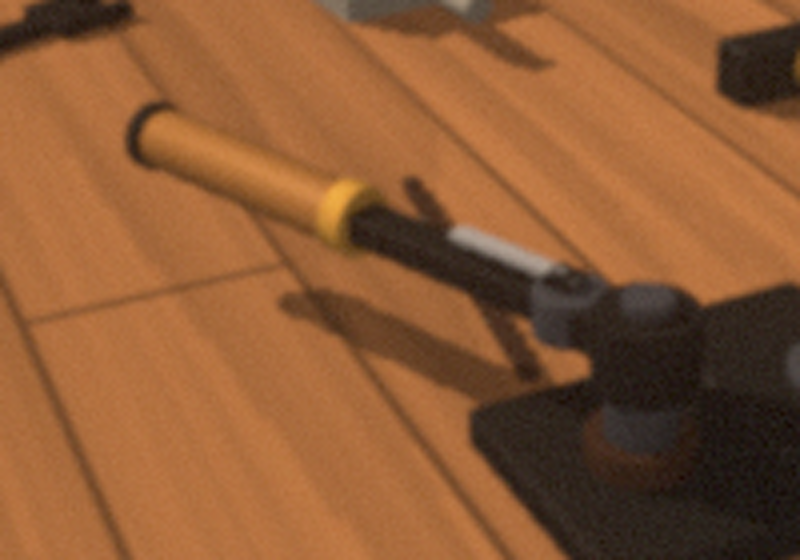

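The top view shows the bolt top at about (296,154) px and the grip middle at about (182,211). In the side view they are at about (322,194) and (219,162). The networks' rectangles cover the whole wrench, so I'll use the pixels I picked myself.

```bash
python3 - <<'E'
from h import *
f=lambda x,y:(110+x/3.4,130+y/3.4); g=lambda x,y:(160+x/4,120+y/4)
b=ray("top",*f(633,81),.09);e=ray("top",*f(122,338),.07);m=ray("top",*f(245,277),.07);fe=ray("top",*f(345,228),.07)
print(b,e,m,fe); print("side",ray("side",*g(652,299),.09),ray("side",*g(240,170),.07))
for p in(e,m,fe): d=p-b;print(np.hypot(*d[:2]),np.degrees(np.arctan2(d[1],d[0])))
E
```

```text
[ 0.59439124 -0.10647001  0.09      ] [0.47679632 0.14765851 0.07      ] [0.5053073  0.08641445 0.07      ] [0.52825358 0.03649748 0.07      ]
side [ 0.59535629 -0.10859504  0.09      ] [0.50480676 0.09303628 0.07      ]
0.28001762791081325 114.83177264611695
0.21246261574534517 114.78991680743702
0.15752426554164303 114.82555786065252
```

Both cameras agree to within a few mm. The bolt is at about (0.595,-0.108), the handle points at 114.8°, and the grip is at about (0.509,0.079). I'll push on the robot's side of the grip with the fingers shut, moving in small arc steps and reading the force at each one.

```bash
cat >> h.py <<'E'
B=np.array([.595,-.1075]);A0=np.radians(114.8);R0=.205
def pose(turn,off,z=.058):
    a=A0-turn;u=np.array([np.cos(a),np.sin(a)]);t=np.array([np.sin(a),-np.cos(a)])
    return [*(B+R0*u-off*t),z],[180,0,np.degrees(a)-90],t
E
python3 - <<'E'
from h import *
fingers.gripper_to(0.0)
p,o,t=pose(0,.05)
robot.move_to([p[0],p[1],.2],o)
robot.line_to(p,o,velocity=.12)
f0=np.array(robot.current_contact_force());print(f0,robot.current_time_s())
q,o,t=pose(0,.018)
hit=robot.line_to(q,o,velocity=.04,f_stop=1.5)
f=np.array(robot.current_contact_force())-f0
x=np.array(robot.current_tool_pos());print(hit,f,f[:2]@t,x,robot.current_time_s())
print("offset",(B+R0*np.array([np.cos(A0),np.sin(A0)])-x[:2])@t)
np.save("f0.npy",f0)
im=vision.grab_frame("top");cv2.imwrite("pics/top1.png",cv2.resize(im[130:260,110:340,::-1],None,fx=3.4,fy=3.4))
E
```

```text
[-0.52435683  0.55656366 -0.55549692] 4.6167
True [ 0.13975534 -0.97136328  0.7227442 ] -0.28057359805468207 [0.48719119 0.06872164 0.05767176] 5.25
offset 0.023949874578239987
```

View pics/top1.png

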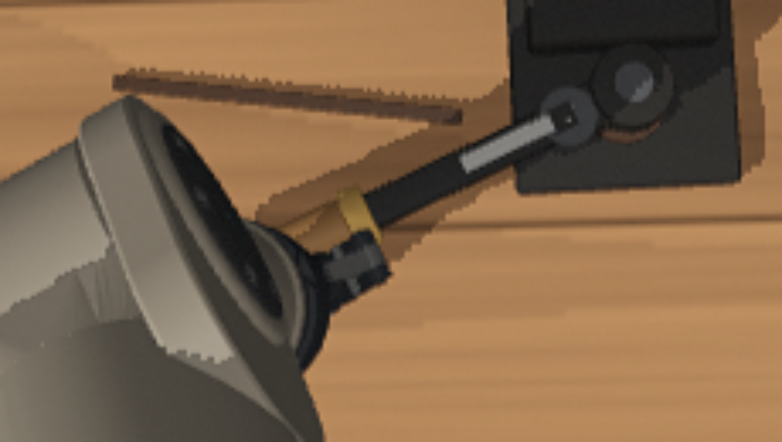

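The picture shows the fingers just touching the near side of the grip, at an offset of 24 mm (25 mm expected). Next is the arc push. The force noise is about 1 N, so I'll average the readings.

```bash
cat > push.py <<'E'
from h import *
f0=np.load("f0.npy")
def F(t): 
    l=[]
    for _ in range(4): l.append(np.array(robot.current_contact_force())); robot.pause(.02)
    return (np.mean(l,0)-f0)[:2]@t
peak=0;pk=None;turn=0
while turn<.66 and robot.current_time_s()<26:
    turn+=.012
    p,o,t=pose(turn,.024)
    robot.line_to(p,o,velocity=.03)
    f=-F(t);print(f"{robot.current_time_s():.2f} {turn:.3f} {f:.2f}")
    if f>peak: peak=f
    if f>5 and pk is None: pk=turn
    if f>13: print("too hard");break
    if peak>5.5 and f<.4*peak: print("click");break
    if pk and turn-pk>.2: print("travel cap");break
im=vision.grab_frame("top");cv2.imwrite("pics/top2.png",cv2.resize(im[90:260,110:340,::-1],None,fx=3.4,fy=3.4))
im=vision.grab_frame("side");cv2.imwrite("pics/side2.png",cv2.resize(im[120:260,160:360,::-1],None,fx=3.5,fy=3.5))
E
python3 push.py
```

```text
5.65 0.012 0.30
5.97 0.024 1.61
6.28 0.036 0.91
6.60 0.048 0.90
6.92 0.060 0.87
7.23 0.072 0.78
7.55 0.084 0.57
7.87 0.096 1.14
8.18 0.108 0.78
8.50 0.120 1.32
8.82 0.132 0.88
9.13 0.144 1.04
9.45 0.156 1.22
9.77 0.168 0.97
10.08 0.180 0.83
10.40 0.192 0.86
10.72 0.204 1.17
11.03 0.216 0.63
11.35 0.228 1.06
11.67 0.240 1.18
11.98 0.252 0.80
12.30 0.264 0.50
12.62 0.276 1.20
12.93 0.288 1.24
13.25 0.300 0.82
13.57 0.312 1.24
13.88 0.324 0.85
14.20 0.336 0.38
14.52 0.348 0.70
14.83 0.360 1.15
15.15 0.372 0.61
15.47 0.384 0.81
15.78 0.396 0.76
16.10 0.408 5.58
16.42 0.420 5.67
16.73 0.432 5.48
17.05 0.444 5.22
17.37 0.456 4.62
17.68 0.468 2.51
18.00 0.480 -0.00
click
```

View pics/top2.png

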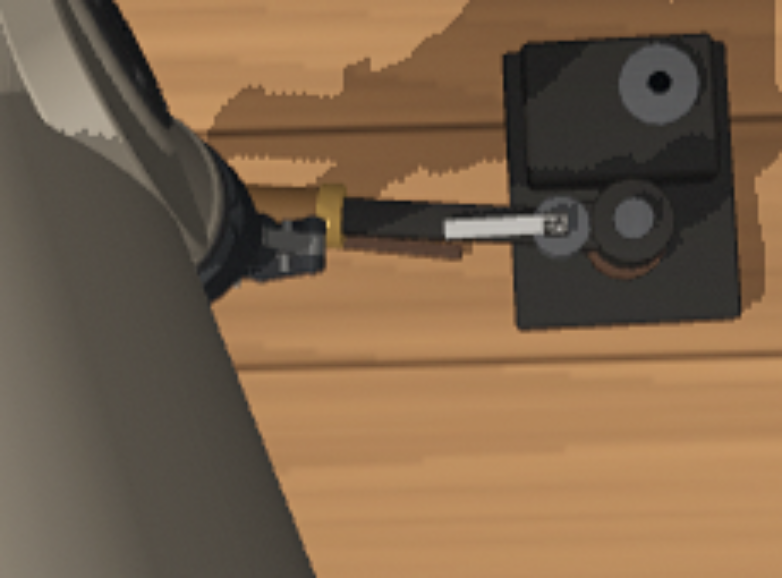

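The force profile shows drag of about 1 N, a firm stop at about 5.6 N, then a drop to 0 N, which is the click. The picture shows the neck, from (632,218) to (562,226), bent against the shank, which runs on to (335,215). I'll back off, lift clear and measure the kink.

```bash
python3 - <<'E'
from h import *
p,o,t=pose(.48,.075)
robot.line_to(p,o,velocity=.1)
p[2]=.2; robot.line_to(p,o,velocity=.15)
p[0]-=.12;p[1]-=.12; robot.line_to(p,o,velocity=.2)
im=vision.grab_frame("top");cv2.imwrite("pics/top3.png",cv2.resize(im[90:260,110:340,::-1],None,fx=3.4,fy=3.4,interpolation=cv2.INTER_CUBIC))
print(robot.current_time_s())
E
```

```text
20.9083
```

View pics/top3.png

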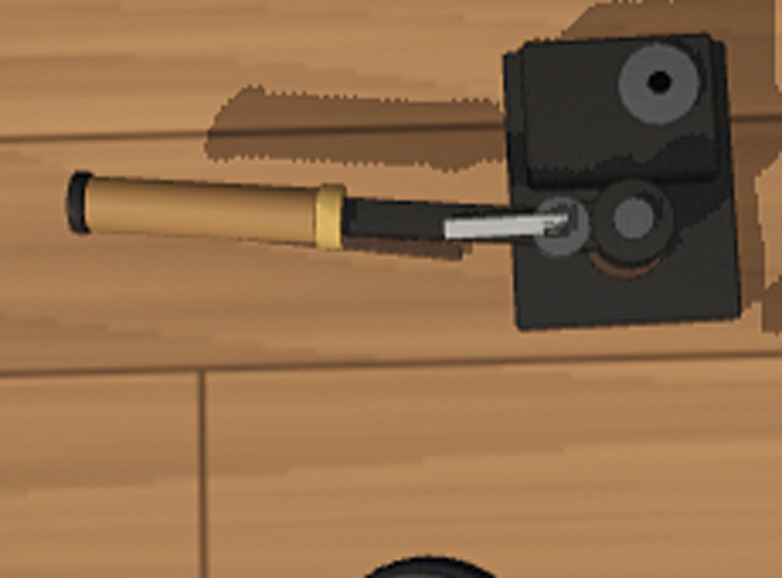

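```bash
python3 - <<'E'
from h import *
f=lambda x,y:(110+x/3.4,90+y/3.4)
e=ray("top",*f(80,202),.07);fe=ray("top",*f(331,216),.07);pv=ray("top",*f(562,226),.085);b=ray("top",*f(633,217),.09)
an=lambda d:np.degrees(np.arctan2(d[1],d[0]))
h=an(e-fe);n=an(pv-b);print(h,n,np.hypot(*(pv-b)[:2]),"kink by neck",np.radians(n-h),"total",np.radians(114.8-h),"kink by total",np.radians(114.8-h)-.40)
E
```

```text
85.18148875880692 94.43007171399901 0.03434875465346896 kink by neck 0.16141822371192918 total 0.5169405406977715 kink by total 0.11694054069777149
```

The click was felt, but the handle hasn't fallen on to 0.23. The kink measures only about 0.12–0.16 (0.16 by the neck, 0.12 by the total swing), which is too close to the 0.15 limit. I'll go back and nudge it gently to about 0.22 about the pivot, stopping on any force rise.

```bash
cat >> h.py <<'E'
def kpose(k,off,z=.058,T=.40):
    u=lambda a:np.array([np.cos(a),np.sin(a)])
    h=A0-T-k;t=np.array([np.sin(h),-np.cos(h)])
    return [*(B+.035*u(A0-T)+.17*u(h)-off*t),z],[180,0,np.degrees(h)-90],t
E
cat > nudge.py <<'E'
from h import *
p,o,t=kpose(.1,.05)
robot.move_to([p[0],p[1],.14],o)
robot.line_to(p,o,velocity=.15)
f0=np.mean([np.array(robot.current_contact_force()) for _ in range(3)],0)
p,o,t=kpose(.1,.024); robot.line_to(p,o,velocity=.06)
k=.1
while k<.219 and robot.current_time_s()<29.5:
    k+=.015;p,o,t=kpose(k,.024);robot.line_to(p,o,velocity=.03)
    l=[]
    for _ in range(3): l.append(np.array(robot.current_contact_force()));robot.pause(.015)
    f=-(np.mean(l,0)-f0)[:2]@t
    print(f"{robot.current_time_s():.2f} {k:.3f} {f:.2f}")
    if f>3.5: print("stiff");break
p,o,t=kpose(k,.07);robot.line_to(p,o,velocity=.12)
p[2]=.17;robot.line_to(p,o,velocity=.2)
im=vision.grab_frame("top");cv2.imwrite("pics/top4.png",cv2.resize(im[90:260,110:340,::-1],None,fx=3.4,fy=3.4,interpolation=cv2.INTER_CUBIC))
print(robot.current_time_s())
E
python3 nudge.py
```

```text
23.30 0.115 0.83
23.60 0.130 0.67
23.90 0.145 0.80
24.20 0.160 0.53
24.50 0.175 0.00
24.80 0.190 0.15
25.10 0.205 0.47
25.40 0.220 0.28
26.6917
```

View pics/top4.png

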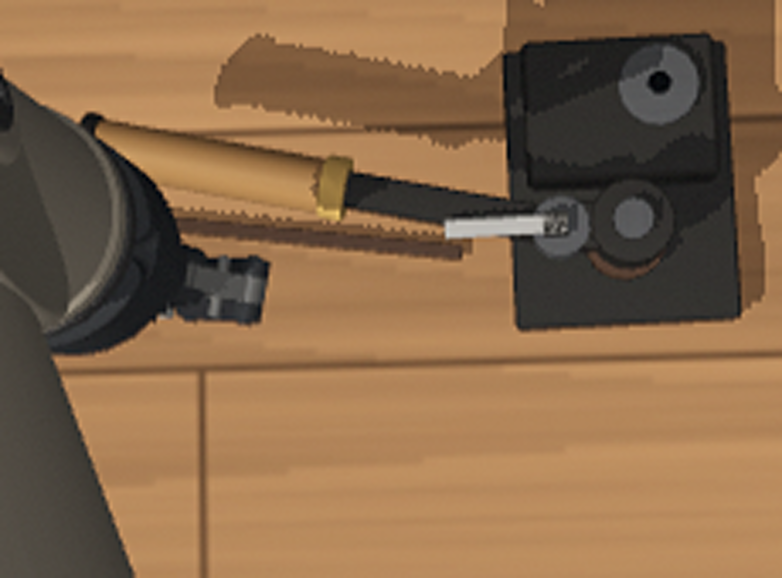

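In this picture the upper edge of the grip runs from (105,120) to (325,157), a slope of 9.6°. The line from ferrule (335,187) to pivot (562,226) gives 9.8°. The head pointer is unmoved at -3.4°, so the kink is about 13° ≈ 0.23 rad, at the expected rest point. The fingers are clear of the wrench, so I'm handing in.

```bash
python3 - <<'E'
from h import *
workorder.close_job()
E
```

```text
the job is handed in; nothing more can be done
```

The bolt is tight and the wrench is broken over on it. I let go and handed the job in at about 27 s of the 35 s allowed; no verdict was reported.

- **Tightening:** I pushed the grip with shut fingers in small arc steps. Drag was about 1 N until a firm stop after about 0.40 rad of swing. The push then held at about 5.6 N and fell to 0 N at the click, where I stopped. The task gave about 2 N and 8 N; both my readings came out lower.
- **Correction:** A picture after the first release showed the handle had not fallen on by itself. Two estimates of the kink disagreed, 0.12 and 0.16 rad, both too close to the 0.15 limit. I went back and nudged it on, with never more than 0.9 N of resistance.
- **Last check:** In the final top view the kink is about 0.23 rad and the head has turned about 0.405 rad since the start, matching the swing at the firm stop. The bolt's own angle was not measured directly. The fingers were raised clear of the wrench, and the arm hid the far end of the grip, so I took the kink from the grip's upper edge and the ferrule.

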